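# Clamp a freshly glued heel block in a ratchet bench clamp

## Robot

A 7-joint arm with a two-finger parallel gripper is mounted at the origin on a cart in front of the work surface, level with it; the furniture and walls round the work are solid. World frame = base frame: x ahead of the robot, y to its left, z up, the work surface at z = 0. Lengths are in m, angles in rad, forces in N, time in s.
With the tool pointing down it reaches from about 0.35 to 0.9 m from the base axis. Payload 8.1 kg.
Tool frame: the origin (TCP) lies midway between the tips of the shut fingers; the grasp point (between the pads) lies 19 mm behind it; z points along the fingers, y is the line along which they close (so a half turn about z gives the same grasp; the last joint's range is limited). The gripper opens to 92 mm and grips with 3 to 60 N. Pads are 19 mm wide; open, the fingers measure 130 mm over their backs; the gripper's body (75 mm by 190 mm) begins 47 mm behind the grasp point.
Start: joints at [1.062, 0.434, 0.025, 1.573, -0.012, 1.134, -0.075], TCP at [0.247, -0.574, 0.227] pointing down, gripper open.
Joint ranges: [-2.62, 2.62], [-0.44, 2.09], [-1.27, 1.32], [0.08, 2.57], [-1.32, 4.46], [0.12, 2], [-2.74, 2.74]. Speed limits (rad/s): [2.22, 2.22, 3.01, 3.01, 3.14, 3.14, 3.14].

## Interface

Orientations are given as a rotation vector (axis times angle).
In Python, from cell import observe, get_image, camera_model, sign_off, recognise, silhouettes gives the robot as it stands.
- The arm moves only by the tool apply_moves, never from a script. Its argument "motion" is a list of rows, each an object of numbers: "x", "y", "z": the shift along the world's x, y, z in cm; "yaw": the turn about the world's z in degrees; "hand": the opening, from -1 (shut) to 1 (fully open), so that 0 is half open. In form: [{"x": .., "y": .., "z": .., "yaw": .., "hand": ..}, ...]. A call has 1 to 10 rows; each row is the pose to reach, as a shift and turn from the pose commanded when the call began; what a row does not reach only later rows make up. A row lasts 1/8 s, in which the tool goes at most 62.5 mm and 10.7 degrees, less where a joint would pass 70% of its speed; a pose out of reach is approached as far as the arm can. A call with a gripper value outside its range is refused whole. The fingers move at their own pace and stop on an object; "newtons" is the grip in N (left out, the last holds). Time passes only in rows, so rows that repeat a pose let the fingers close. It gives the time, the measured TCP pose, the force, the opening and the grip force at its end, in the units of the state.
- observe(): the state, without advancing time (a new reading comes with each control period).
- get_image(name): name is "scene" or "top"; returns the picture (384x512x3 uint8, blue, green, red); there is no depth.
- camera_model(name): a dict with "camera_matrix" (3x3 intrinsics, pixels), "T" (4x4, takes a point from camera to world coordinates). Camera axes: x right, y up, looking along -z (the intrinsics and any distortion apply to the point x, -y, -z); pixel columns grow to the right and rows downward; lengths in m; the calibration is good to about 2 mm. A picture is of the moment at which its call begins. camera_model takes no time and is no camera call.
- sign_off(): hands the job in; it is judged then, once.
Trained networks look in the newest picture that a camera, given by its name, has taken for a name from the list of things; names that differ only in an ending like _2 or _b are one class to them, and where a whole thing is asked for, a point or a joint stands for the part that bears it (a point fixed in the world has none). Each returns a list of dicts, best first, with "p" (0 to 1); they miss things now and then, are a little off and sometimes report something else, mostly with a low value. They report only what shows in the picture. A call takes as long as a camera call. They do not tell look-alikes from the thing itself.
- recognise(query, camera): "rect" ([left, top, right, bottom] in pixels, round what is visible of it).
- silhouettes(query, camera): "mask" (384x512 bool, what is visible of it) and "rect" ([left, top, right, bottom] in pixels, round what is visible of it).
The state is a dict: "clock": time; "joints": joint angles; "dq": joint speeds; "joint_efforts": joint torques, N m; "position": TCP position; "ee_rot": TCP orientation; "force": force on the tool from outside, world axes, zero at the start; "ft_torque": the same for the moment, N m; "width": opening from 0.0 (shut) to 1.0 (fully open); "gripper_force": force on a finger pad.
Only numpy, scipy, OpenCV 4.12 (cv2) and the standard library are available. Lean on these libraries where they do the work, as an engineer would, in place of code of your own. Each camera call takes 0.05 s, during which the arm holds its last target. There are 200 camera calls.

## Task

The freshly glued heel block (cork with a dark sole layer) has to be pressed: lift it up and off its peg, stand it upright on the base plate of the bench clamp against the upright end plate, hole facing along the clamp, and let go of it. Then pump the clamp's two upright levers together and apart until the round pad bears on the block and its spring is clearly squeezed in, but never squeezed right in to its stop, and finish while still holding the levers pinched together so that the block stays pressed. Do not shift or knock over the other things on the table.

Things in the scene. Friction and masses are not known exactly. Their poses are not given: they have to be found in the camera images.
- stand: Fixed grey peg stand: foot 96 mm across, 12 mm high; post 16 mm thick, 172 mm high. Its peg, an 8 mm round bar, runs level from the post along the stand's own -x, axis 160 mm above the table, 76 mm long from the post axis; the last 6 mm turn up by 6 mm. Origin: centre of the foot's underside; z up.
- peg_end (a point): Centre of the upturned round end (8 mm across) of the peg, 166 mm above the table.
- heel_block: Loose 0.09 kg: 32 mm thick (own x; dark sole on +x), 46 wide (own y), 67 high (own z; top 5 mm only 38 wide). Origin: centre of its flat underside. 24 mm hole along own x, centre 40 mm up. Mass centre 30 mm up (grip near it, across the width). Hangs by the hole, 50 mm from the post axis, origin 112 mm up, own x along the peg. To free: raise 8 to 14 mm (16 mm play), draw off along the stand's -x.
- clamp: Fixed bench clamp: base plate 84 (own x) by 320 (own y) by 8 mm; origin: centre of its underside, z up. Presses along own +y. End plate at the +y end: 60 mm wide, top at 68 mm, inner face at y = +140 mm. Rod at x = 0, 39 mm up, with a round pad (32 mm across) at its front; face at y = +63 mm + rod - pad joint values. Lever housing 48 by 80 mm, top at 60 mm, centred at y = -45 mm.
- seat (a point): Point on top of the base plate (8 mm above the table) where the centre of the block's underside belongs, 16 mm from the end plate's face; the block's thickness (own x) lies along the clamp's y, either way round. Axes as the clamp's.
- squeeze (a point): Point midway between the two levers at a good height to pinch them, 106 mm above the table. Axes as the clamp's: the levers move towards each other along y.
- lever_b: The -y lever (twin lever_a on the +y side): 22 to 26 mm wide (x), 9 mm thick, black-faced, pivoted 56 mm up, top 128 mm up. At rest both lean outward; outer faces 67 mm apart at the tops, 56 mm at point squeeze; fully pinched upright, 30 mm apart. Linked: both move equally about point squeeze. Springs reopen them (3 to 5 N); pinching to advance the rod takes 10 to 15 N.
- lever_a (a joint): Lever angle, rad: 0 at rest (apart), 0.26 fully pinched; the same for both levers.
- rod (a joint): How far the rod has advanced towards the end plate, m, 0 to 0.068; starts at 0 to 0.015. A full pinch drives it 12 mm (lever angle in proportion), less up to 3 mm of lost motion before the pawl finds a tooth (tooth pitch 3 mm); when the levers open it stays where it is, held by a brake of about 18 N.
- pad (a joint): How far the pad is pushed back against its spring, m: 0 free, 0.016 against its stop. 1 N per mm.
- oximeter: Bystander: finger oximeter 33 by 58 by 30 mm, on the table. Origin: centre of the underside.
- small_bottle: Bystander: small dropper bottle, 33 mm across, 102 mm high. Origin: centre of the underside.
- vial_1: Bystander: small glass vial with crimp cap, 23 mm across, 48 mm high. Origin: centre of the underside.
- label_roll: Bystander: white roll of labels, 106 by 67 by 30 mm. Origin: in the middle of the roll, on its underside.
- marker: Bystander: thick marker lying, 18 by 137 by 18 mm. Origin: centre of the underside.
Mind the look-alikes: they are no part of the job. What is shaped like the heel_block but green or purple is not meant.

How it is judged:
On the way, in this order (a step that is already met when the one before it is completed fails the run):
1. the block is off the peg (distance between heel_block and peg_end above 0.09 m and height (world z) of heel_block above 0.02 m and angle between heel_block's own z axis and vertical below 0.4 rad), for 0.2 s.
2. the block stands upright in the clamp, let go, between pad and end plate, the pad still clear of it (z of heel_block in the frame of seat between -0.004 and 0.004 m and y of heel_block in the frame of seat above -0.04 m and x of heel_block in the frame of seat between -0.015 and 0.015 m and angle between heel_block's own z axis and vertical below 0.1 rad and contact force between the fingers and heel_block below 0.2 N and value of joint pad below 0.002 m), for 0.2 s.
3. pumped with the levers until the pad's spring gives (value of joint pad above 0.003 m and value of joint lever_a above 0.04 rad and contact force between the fingers and lever_b above 1 N), for 0.1 s.
At the end, for the whole second after the job is handed in: Block upright (0.12 rad) and untouched by the fingers, flat on the end plate (4 mm along the clamp, 15 mm across, 0.2 rad yaw), at rest; pad spring squeezed in 3 to 14.5 mm; the fingers still hold the levers pinched by over 0.04 rad with over 2 N (value of joint pad between 0.003 and 0.0145 m and value of joint lever_a above 0.04 rad and contact force between the fingers and lever_b above 2 N and y of heel_block in the frame of seat between -0.004 and 0.004 m and x of heel_block in the frame of seat between -0.015 and 0.015 m and z of heel_block in the frame of seat below 0.006 m and angle between heel_block's own z axis and vertical below 0.12 rad and angle between the x axis of heel_block and the y axis of seat, either way round below 0.2 rad and contact force between the fingers and heel_block below 0.2 N and linear speed of heel_block below 0.01 m/s); the arm keeps its last pose, push and grip.
It fails at once if the pad was squeezed in to its stop (block crushed) (value of joint pad above 0.0156 m).
It fails at once if the oximeter, the label roll or the marker was shifted (distance of any of oximeter, label_roll from where it was at the start of the episode above 0.03 m or distance of marker from where it was at the start of the episode above 0.06 m).
It fails at once if the small bottle was shifted or knocked over (distance of small_bottle from where it was at the start of the episode above 0.03 m or angle between small_bottle's own z axis and vertical above 0.7 rad).
It fails at once if the vial was shifted or knocked over (distance of vial_1 from where it was at the start of the episode above 0.03 m or angle between vial_1's own z axis and vertical above 0.7 rad).
It also fails if it takes over 58 s, if anything falls off the work surface, if the arm or the gripper's body presses on something with over 40 N, if the wrist force passes 120 N, or if a joint passes its speed limit or range.

## Working session

There is one attempt and no reset: what is moved stays moved. The work goes in short steps, Python scripts to look and compute and a tool call to move; the robot and the scene stay as the last step left them, time stands still between calls to the robot, and variables do not carry over. Pictures are saved under pics/ and viewed, at most 10 in all, crops included, and the job is handed in when it is done.

Besides the shell and the picture viewer there is one more tool, called after ">>>" as name(argument=value, ...), one argument or row to a line, values as JSON. apply_moves: Moves the arm, as the interface text tells. Its arguments: {"type":"object","properties":{"motion":{"type":"array","items":{"type":"object","properties":{"x":{"type":"number"},"y":{"type":"number"},"z":{"type":"number"},"yaw":{"type":"number"},"hand":{"type":"number"}}}},"newtons":{"type":"number"}},"required":["motion"]}

```bash
mkdir -p pics
cat > h.py <<'E'
from cell import *
import cv2, numpy as np
def ray(cam,u,v):
    m=camera_model(cam);K=np.array(m["camera_matrix"]);T=np.array(m["T"])
    p=cv2.undistortPoints(np.array([[[u,v]]],float),K,np.array(m.get("distortion",np.zeros(5)),float).ravel())[0,0]
    return T[:3,3],T[:3,:3]@np.array([p[0],-p[1],-1])
def onz(cam,u,v,z):
    o,d=ray(cam,u,v);return o+d*(z-o[2])/d[2]
def proj(cam,P):
    m=camera_model(cam);K=np.array(m["camera_matrix"]);T=np.array(m["T"])
    q=(np.atleast_2d(P)-T[:3,3])@T[:3,:3]; q=q*[1,-1,-1]
    return cv2.projectPoints(q,np.zeros(3),np.zeros(3),K,np.array(m.get("distortion",np.zeros(5)),float).ravel())[0][:,0]
E
python3 - <<'E'
from h import *
for c in("scene","top"):
    im=get_image(c);cv2.imwrite(f"pics/{c}0.png",im)
    m=camera_model(c);print(c,m)
    for q in("heel_block","clamp","stand","lever_b","small_bottle","vial_1","oximeter","label_roll","marker"):
        print(q,[(round(r["p"],2),np.round(r["rect"]).tolist()) for r in recognise(q,c)][:4])
print(observe())
E
```

```text
scene {'camera_matrix': array([[371.90577863,   0.        , 250.70681617],
       [  0.        , 371.90577863, 192.33222737],
       [  0.        ,   0.        ,   1.        ]]), 'T': array([[-0.45796039,  0.54983024, -0.69854061, -0.19050741],
       [-0.88880284, -0.26783891,  0.3718761 ,  0.35653476],
       [ 0.01737237,  0.7911694 ,  0.61135029,  0.7835725 ],
       [ 0.        ,  0.        ,  0.        ,  1.        ]])}
heel_block [(0.95, [178.0, 235.0, 196.0, 259.0]), (0.7, [158.0, 256.0, 181.0, 288.0])]
clamp [(0.67, [220.0, 194.0, 330.0, 254.0]), (0.32, [126.0, 189.0, 162.0, 246.0])]
stand [(0.73, [129.0, 188.0, 164.0, 248.0])]
lever_b [(0.66, [290.0, 194.0, 302.0, 216.0]), (0.62, [220.0, 194.0, 327.0, 255.0]), (0.57, [281.0, 197.0, 286.0, 217.0])]
small_bottle [(0.8, [132.0, 272.0, 148.0, 306.0]), (0.28, [180.0, 189.0, 196.0, 212.0])]
vial_1 [(0.51, [202.0, 198.0, 210.0, 207.0])]
oximeter [(0.9, [184.0, 286.0, 212.0, 309.0])]
label_roll [(0.87, [178.0, 188.0, 198.0, 211.0])]
marker [(0.77, [362.0, 213.0, 398.0, 217.0])]
top {'camera_matrix': array([[499.45159748,   0.      
[... 912 characters left out ...]
0])]
{'clock': 1.0, 'joints': array([ 1.06236165,  0.43449295,  0.02500014,  1.5732078 , -0.01158582,
        1.13400543, -0.07506027]), 'dq': array([ 0.00030819, -0.0002594 , -0.00012061, -0.00111575,  0.00028098,
       -0.00070221, -0.00033288]), 'joint_efforts': array([ 1.02493486e-03, -6.67673063e+01,  9.84537452e-01, -3.14814055e+01,
       -6.07021479e-02,  3.28894355e-02, -1.08402789e-04]), 'position': array([ 0.24671464, -0.5742529 ,  0.2267432 ]), 'ee_rot': array([ 3.07711205e+00,  6.33049782e-01, -2.37188917e-05]), 'force': array([-0.14089796, -0.11754644,  0.61152592]), 'ft_torque': array([ 0.06395274, -0.01768727, -0.00751076]), 'gripper_force': 0.0, 'width': 0.9992677117823334}
```

View pics/scene0.png

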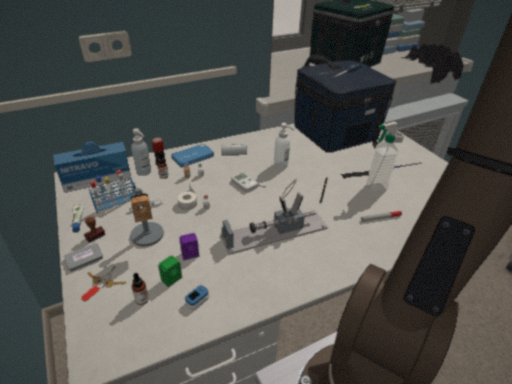

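View pics/top0.png

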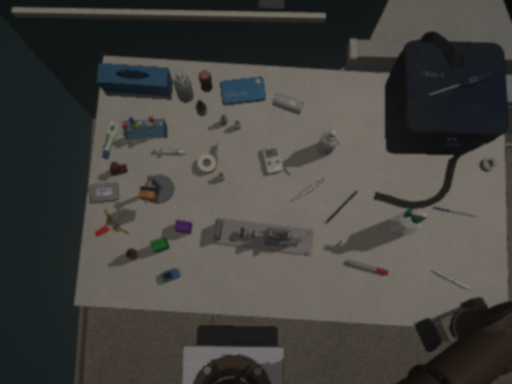

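The scene shows three heel-shaped blocks: cork on the peg at scene (142,207) / top (150,190), purple at (189,246) and green at (170,270). The cork one on the stand is the one described, and I'll confirm it in an enlarged crop. The clamp's end plate is on the left (scene 227,233), with the levers at about (285,208).

Run:
```python
from h import *
a=cv2.imread("pics/scene0.png");b=cv2.imread("pics/top0.png")
A=cv2.resize(a[180:260,115:175],(450,600),interpolation=cv2.INTER_CUBIC)
B=cv2.resize(b[165:215,125:185],(345,288),interpolation=cv2.INTER_CUBIC)
C=cv2.resize(b[210:264,205:325],(345,155),interpolation=cv2.INTER_CUBIC)
o=np.zeros((600,800,3),np.uint8);o[:,:450]=A;o[:288,452:797]=B;o[300:455,452:797]=C
cv2.imwrite("pics/crop1.png",np.clip(o*1.5,0,255).astype(np.uint8))
# clamp base outline
s=[x for x in silhouettes("clamp","top")]
for x in s[:2]:
    m=x["mask"].astype(np.uint8);print(x["p"],m.sum(),cv2.minAreaRect(cv2.findNonZero(m)))
for q,c in(("stand","top"),("stand","scene"),("heel_block","scene"),("lever_b","top"),("clamp","scene")):
    for x in silhouettes(q,c)[:3]: print(q,c,round(x["p"],2),np.round(x["rect"]),cv2.minAreaRect(cv2.findNonZero(x["mask"].astype(np.uint8))))
```

```text
0.78 2460 ((263.3692626953125, 235.54617309570312), (98.35954284667969, 26.04729461669922), 7.125016689300537)
0.57 41 ((221.5, 176.5), (7.0, 5.0), 90.0)
stand top 0.84 [146. 173. 173. 202.] ((161.2798309326172, 185.5888214111328), (29.717010498046875, 22.867162704467773), 55.491477966308594)
stand scene 0.97 [131. 188. 162. 248.] ((148.04530334472656, 217.38792419433594), (31.051982879638672, 56.6623420715332), 5.314545154571533)
stand scene 0.51 [187. 287. 213. 309.] ((196.63087463378906, 297.2583923339844), (16.3846378326416, 25.314266204833984), 55.00797653198242)
heel_block scene 0.81 [175. 232. 199. 257.] ((189.14865112304688, 245.8918914794922), (25.810640335083008, 19.070283889770508), 80.53767395019531)
heel_block scene 0.8 [130. 194. 153. 220.] ((140.69232177734375, 207.4615478515625), (27.45625877380371, 18.43491554260254), 78.69007110595703)
heel_block scene 0.78 [160. 255. 185. 286.] ((169.76922607421875, 270.6538391113281), (24.684160232543945, 24.961509704589844), 56.3099365234375)
lever_b top 0.23 [212. 219. 313. 259.] ((263.40069580078125, 235.97445678710938), (98.24713897705078, 25.687191009521484), 7.305758953094482)
clamp scene 0.94 [219. 195. 326. 252.] ((269.2031555175781, 222.33351135253906), (40.34109115600586, 104.05655670166016), 74.2913589477539)
```

View pics/crop1.png

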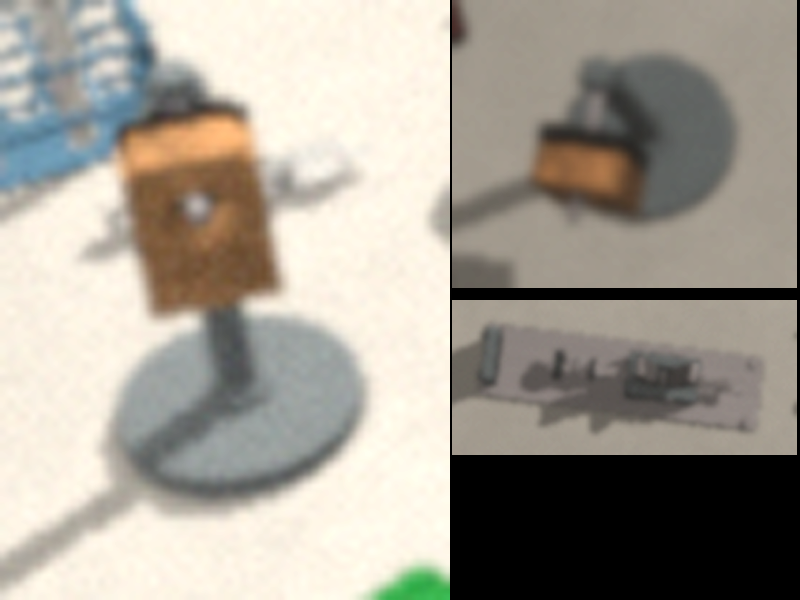

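The crop confirms it: the cork block with the dark sole hangs on the stand, and the peg end at scene (141.4,207.7) / top (146,202) points towards the robot. The clamp base runs from about (215,231) to (312,243) in top, and the end plate is at the left.

Run:
```python
from h import *
from scipy.optimize import least_squares
t=lambda x,y:(125+(x-452)/5.75,165+y/5.76)
obs=[("top",t(572,212),(-.074,0,.163)),("top",t(597,70),(0,0,.172)),("top",t(653,137),(0,0,.012)),
("scene",(115+198/7.5,180+208/7.5),(-.076,0,.163)),("scene",(115+240/7.5,180+398/7.5),(0,0,.012))]
def P(p,q):
    c,s=np.cos(p[2]),np.sin(p[2]);return np.array([p[0]+c*q[0]-s*q[1],p[1]+s*q[0]+c*q[1],q[2]])
def fit(obs,p0):
    f=lambda p:np.concatenate([proj(c,P(p,q))[0]-np.array(uv) for c,uv,q in obs])
    r=least_squares(f,p0,loss="soft_l1");print(np.round(r.x,4),"yaw deg",np.degrees(r.x[2]));print(np.round(r.fun.reshape(-1,2),1));return r.x
print(onz("top",*t(653,137),.012))
s=fit(obs,[.35,.15,0]);
for d in(-.05,-.076):print("stand pt",d,P(s,(d,0,0)))
k=lambda x,y:(205+(x-452)/2.875,210+(y-300)/2.87)
# clamp frame: +y to image left
oc=[("top",k(483,326),(.042,.16,.008)),("top",k(762,358),(.042,-.16,.008)),("top",k(757,432),(-.042,-.16,.008)),("top",k(480,397),(-.042,.16,.008))]
c0=onz("top",263.4,237,.008);c=fit(oc,[c0[0],c0[1],-.1])
print("seat",P(c,(0,.124,0)),"sq",P(c,(0,-.045,0)))
# full-frame refinement of base by silhouettes in scene: overlay
im=cv2.imread("pics/scene0.png");im2=cv2.imread("pics/top0.png")
for n,I,(x0,y0,w,h) in(("scene",im,(205,180,135,85)),("top",im2,(205,210,120,54))):
    S=5.9 if n=="scene" else 4.
    J=cv2.resize(I[y0:y0+h,x0:x0+w],None,fx=S,fy=S,interpolation=cv2.INTER_CUBIC)
    def pl(L,col):
        p=(proj(n,np.array([P(c,q) for q in L]))-[x0,y0]+.5)*S
        cv2.polylines(J,[p.astype(int)],True,col,1)
    pl([(.042,.16,.008),(.042,-.16,.008),(-.042,-.16,.008),(-.042,.16,.008)],(0,0,255))
    pl([(.03,.14,.068),(-.03,.14,.068),(-.03,.14,.008),(.03,.14,.008)],(0,255,0))
    pl([(.024,-.005,.06),(-.024,-.005,.06),(-.024,-.085,.06),(.024,-.085,.06)],(255,0,0))
    pl([(0,-.0785,.128),(0,-.0115,.128)],(0,255,255))
    cv2.imwrite(f"pics/ov_{n}.png",J)
for q in [("small_bottle",140,304),("oximeter",198,300)]: print(q[0],onz("scene",q[1],q[2],0))
```

```text
[0.6520406  0.25039505 0.012     ]
[ 0.6537  0.2516 -0.1489] yaw deg -8.533724385942184
[[ 0.3  0.1]
 [ 0.2  0.2]
 [-0.4 -0.5]
 [-0.1  1.4]
 [ 0.  -0.8]]
stand pt -0.05 [0.60425711 0.25906946 0.        ]
stand pt -0.076 [0.57854496 0.26292764 0.        ]
[ 0.4965 -0.0942 -0.1026] yaw deg -5.878757294685208
[[ 0.8 -0.1]
 [ 0.5  0. ]
 [-0.2 -0.3]
 [-1.4  0.4]]
seat [0.50922583 0.02918967 0.        ] sq [ 0.49191622 -0.13892154  0.        ]
small_bottle [0.42397533 0.33187239 0.        ]
oximeter [3.71255039e-01 2.00003934e-01 1.11022302e-16]
```

View pics/ov_scene.png

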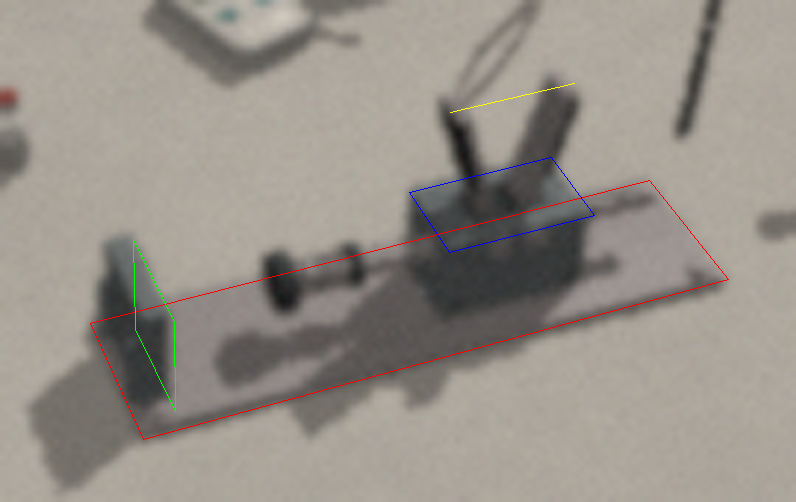

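>>> apply_moves(
  motion=[
    {"x":0,"y":1,"z":6,"yaw":10,"hand":1},
    {"x":24,"y":56,"z":8,"yaw":105,"hand":1},
    {"x":24,"y":56,"z":8,"yaw":105,"hand":1},
    {"x":24,"y":56,"z":8,"yaw":105,"hand":1},
    {"x":24,"y":56,"z":8,"yaw":105,"hand":1},
    {"x":24,"y":56,"z":8,"yaw":105,"hand":1},
    {"x":24,"y":56,"z":8,"yaw":105,"hand":1},
    {"x":24,"y":56,"z":8,"yaw":105,"hand":1},
    {"x":24,"y":56,"z":8,"yaw":105,"hand":1},
    {"x":24,"y":56,"z":8,"yaw":105,"hand":1},
  ],
)

```text
clock: 2.55
position: [0.4721, -0.0473, 0.3059]
ee_rot: [1.364, 2.829, -0.0]
force: [1.1, -0.7, 0.4]
width: 1.002
gripper_force: 0.0
```

>>> apply_moves(
  motion=[
    {"x":12,"y":28,"z":-3,"yaw":43},
    {"x":12,"y":28,"z":-3,"yaw":43},
    {"x":12,"y":28,"z":-3,"yaw":43},
    {"x":12,"y":28,"z":-3,"yaw":43},
    {"x":12,"y":28,"z":-3,"yaw":43},
    {"x":12,"y":28,"z":-3,"yaw":43},
    {"x":12,"y":28,"z":-3,"yaw":43},
    {"x":12,"y":28,"z":-3,"yaw":43},
  ],
)

```text
schema error: expected keys x, y, z, yaw, hand
```

Run:
```python
from h import *
o=observe();print(o["clock"],o["position"],o["ee_rot"],o["joints"],2*np.degrees(np.arctan2(o["ee_rot"][1],o["ee_rot"][0]))-90)
a=get_image("scene");b=get_image("top")
o=observe();print(o["position"])
A=cv2.resize(a[140:260,100:200],(500,600),interpolation=cv2.INTER_CUBIC)
B=cv2.resize(b[160:220,120:180],(290,290),interpolation=cv2.INTER_CUBIC)
I=np.zeros((600,800,3),np.uint8);I[:,:500]=A;I[:290,505:795]=B
cv2.imwrite("pics/above.png",np.clip(I*1.4,0,255).astype(np.uint8))
```

```text
2.55 [ 0.4720885  -0.04732208  0.3059403 ] [ 1.36356270e+00  2.82893349e+00 -5.10202591e-05] [ 0.51047455  0.18168708 -0.60753478  1.76256152  0.11032382  1.2302401
  0.54631538] 38.5313157514922
[ 0.47334993 -0.04174182  0.30631108]
```

View pics/above.png

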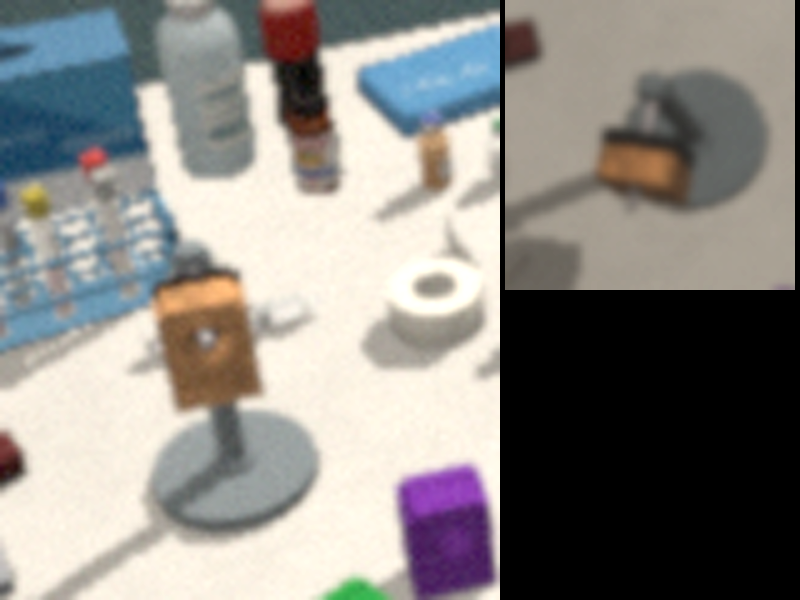

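The move was refused because `hand` was missing. The picture just shows the block still hanging at crop (205,340), untouched.

>>> apply_moves(
  motion=[
    {"x":12,"y":28,"z":-3,"yaw":43,"hand":1},
    {"x":12,"y":28,"z":-3,"yaw":43,"hand":1},
    {"x":12,"y":28,"z":-3,"yaw":43,"hand":1},
    {"x":12,"y":28,"z":-3,"yaw":43,"hand":1},
    {"x":12,"y":28,"z":-3,"yaw":43,"hand":1},
    {"x":12,"y":28,"z":-3,"yaw":43,"hand":1},
    {"x":12,"y":28,"z":-3,"yaw":43,"hand":1},
  ],
)

```text
clock: 3.52
position: [0.5916, 0.2302, 0.2751]
ee_rot: [-0.241, -3.132, 0.002]
force: [0.3, -0.3, -1.3]
width: 0.998
gripper_force: 0.0
```

>>> apply_moves(
  motion=[
    {"x":1,"y":2.2,"z":-3,"yaw":0,"hand":1},
    {"x":1,"y":2.2,"z":-3,"yaw":0,"hand":1},
    {"x":1,"y":2.2,"z":-3,"yaw":0,"hand":1},
  ],
)

```text
clock: 3.9
position: [0.6019, 0.2513, 0.2463]
ee_rot: [0.243, 3.131, -0.001]
force: [-1.1, -0.3, 0.5]
width: 1.0
gripper_force: 0.0
```

Run:
```python
from h import *
a=get_image("scene");b=get_image("top")
o=observe();print(o["clock"],o["position"],2*np.degrees(np.arctan2(o["ee_rot"][1],o["ee_rot"][0]))-90)
A=cv2.resize(a[140:260,100:200],(500,600),interpolation=cv2.INTER_CUBIC)
B=cv2.resize(b[160:220,120:180],(290,290),interpolation=cv2.INTER_CUBIC)
I=np.zeros((600,800,3),np.uint8);I[:,:500]=A;I[:290,505:795]=B
cv2.imwrite("pics/above2.png",np.clip(I*1.4,0,255).astype(np.uint8))
```

```text
4.0 [0.60202936 0.25180195 0.24673246] 81.14822032802053
```

View pics/above2.png

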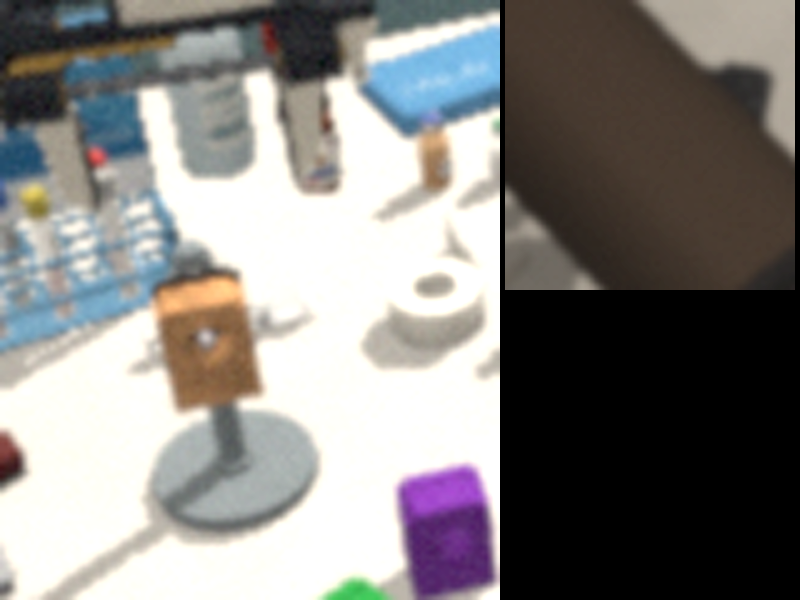

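The fingers (tips at crop (78,205) and (310,190)) straddle the block. Going down now.

>>> apply_moves(
  motion=[
    {"x":0.2,"y":0.7,"z":-4,"yaw":0,"hand":1},
    {"x":0.2,"y":0.7,"z":-8,"yaw":0,"hand":1},
    {"x":0.2,"y":0.7,"z":-11,"yaw":0,"hand":1},
    {"x":0.2,"y":0.7,"z":-12.4,"yaw":0,"hand":1},
    {"x":0.2,"y":0.7,"z":-12.4,"yaw":0,"hand":1},
  ],
)

```text
clock: 4.62
position: [0.6036, 0.2595, 0.1216]
ee_rot: [-0.241, -3.132, 0.001]
force: [0.9, -1.3, -0.3]
width: 0.997
gripper_force: 0.0
```

>>> apply_moves(
  motion=[
    {"x":0,"y":0,"z":0,"yaw":0,"hand":0.1},
    {"x":0,"y":0,"z":0,"yaw":0,"hand":-0.2},
    {"x":0,"y":0,"z":0,"yaw":0,"hand":-0.3},
    {"x":0,"y":0,"z":0,"yaw":0,"hand":-0.3},
  ],
  newtons=15,
)

```text
clock: 5.12
position: [0.6036, 0.2601, 0.1218]
ee_rot: [0.24, 3.132, 0.0]
force: [-0.5, -0.1, -0.5]
width: 0.611
gripper_force: 0.0
```

>>> apply_moves(
  motion=[
    {"x":0,"y":0,"z":0,"yaw":0,"hand":-0.3},
    {"x":0,"y":0,"z":0,"yaw":0,"hand":-0.3},
    {"x":0,"y":0,"z":0,"yaw":0,"hand":-0.3},
    {"x":0,"y":0,"z":0,"yaw":0,"hand":-0.3},
  ],
  newtons=15,
)

```text
clock: 5.62
position: [0.6035, 0.26, 0.1215]
ee_rot: [-0.24, -3.132, -0.0]
force: [-0.2, -0.1, 1.5]
width: 0.498
gripper_force: 15.0
```

>>> apply_moves(
  motion=[
    {"x":0,"y":0,"z":0.6,"yaw":0,"hand":-0.3},
    {"x":0,"y":0,"z":1.1,"yaw":0,"hand":-0.3},
    {"x":0,"y":0,"z":1.1,"yaw":0,"hand":-0.3},
    {"x":-2,"y":0.3,"z":1.1,"yaw":0,"hand":-0.3},
    {"x":-4.5,"y":0.67,"z":1.1,"yaw":0,"hand":-0.3},
    {"x":-7,"y":1.04,"z":1.1,"yaw":0,"hand":-0.3},
    {"x":-9.5,"y":1.4,"z":1.2,"yaw":0,"hand":-0.3},
    {"x":-10,"y":1.5,"z":5,"yaw":0,"hand":-0.3},
  ],
)

```text
clock: 6.62
position: [0.5005, 0.2741, 0.1697]
ee_rot: [-0.236, -3.128, 0.005]
force: [1.8, 0.3, -0.8]
width: 0.498
gripper_force: 15.0
```

>>> apply_moves(
  motion=[
    {"x":0.5,"y":-4,"z":1,"yaw":-10,"hand":-0.3},
    {"x":0.5,"y":-8,"z":1,"yaw":-20,"hand":-0.3},
    {"x":0.5,"y":-12,"z":1,"yaw":-30,"hand":-0.3},
    {"x":0.5,"y":-16,"z":1,"yaw":-40,"hand":-0.3},
    {"x":0.5,"y":-20,"z":1,"yaw":-50,"hand":-0.3},
    {"x":0.5,"y":-22,"z":1,"yaw":-60,"hand":-0.3},
    {"x":0.5,"y":-24,"z":0,"yaw":-70,"hand":-0.3},
    {"x":0.5,"y":-25,"z":-2,"yaw":-80,"hand":-0.3},
    {"x":0.5,"y":-25,"z":-4,"yaw":-87,"hand":-0.3},
    {"x":0.5,"y":-25,"z":-4,"yaw":-87,"hand":-0.3},
  ],
)

```text
clock: 7.88
position: [0.5075, 0.0249, 0.1305]
ee_rot: [-2.328, -2.107, 0.003]
force: [-0.5, 1.1, -1.0]
width: 0.502
gripper_force: 15.0
```

Run:
```python
from h import *
a=get_image("scene")
o=observe();print(o["clock"],o["position"],2*np.degrees(np.arctan2(o["ee_rot"][1],o["ee_rot"][0]))-90)
A=cv2.resize(a[150:270,190:330],(700,600),interpolation=cv2.INTER_CUBIC)
cv2.imwrite("pics/pre.png",np.clip(A*1.2,0,255).astype(np.uint8))
```

```text
7.925 [0.50821763 0.0252476  0.13144441] -365.56364821750896
```

View pics/pre.png

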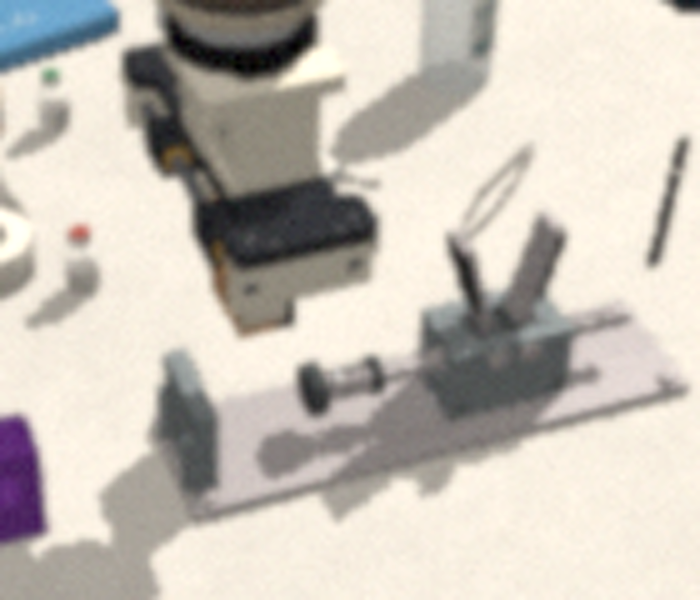

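The block is held clear above the clamp (underside at crop (265,325)), between the end plate (188,420) and the pad (315,385). Lowering.

>>> apply_moves(
  motion=[
    {"x":0,"y":0,"z":-4,"yaw":0,"hand":-0.3},
    {"x":0,"y":0,"z":-8,"yaw":0,"hand":-0.3},
    {"x":0,"y":0,"z":-10.4,"yaw":0,"hand":-0.3},
    {"x":0,"y":0,"z":-10.9,"yaw":0,"hand":-0.3},
    {"x":0,"y":0,"z":-11.2,"yaw":0,"hand":-0.3},
    {"x":0,"y":0,"z":-11.2,"yaw":0,"hand":-0.3},
  ],
)

```text
clock: 8.68
position: [0.5094, 0.0251, 0.0205]
ee_rot: [2.329, 2.107, 0.002]
force: [-0.3, -0.0, -0.0]
width: 0.502
gripper_force: 15.0
```

>>> apply_moves(
  motion=[
    {"x":0,"y":0,"z":-0.15,"yaw":0,"hand":-0.3},
    {"x":0,"y":0,"z":-0.3,"yaw":0,"hand":-0.3},
    {"x":0,"y":0,"z":-0.3,"yaw":0,"hand":-0.3},
  ],
)

```text
clock: 9.05
position: [0.509, 0.025, 0.0172]
ee_rot: [2.329, 2.107, 0.001]
force: [-1.4, -0.8, 7.6]
width: 0.499
gripper_force: 15.0
```

>>> apply_moves(
  motion=[
    {"x":0,"y":0,"z":0,"yaw":0,"hand":0.1},
    {"x":0,"y":0,"z":0,"yaw":0,"hand":0.3},
    {"x":0,"y":0,"z":0,"yaw":0,"hand":0.5},
    {"x":0,"y":0,"z":0,"yaw":0,"hand":0.6},
    {"x":0,"y":0,"z":0,"yaw":0,"hand":0.6},
    {"x":0,"y":0,"z":0,"yaw":0,"hand":0.6},
  ],
)

```text
clock: 9.8
position: [0.5085, 0.025, 0.0165]
ee_rot: [-2.33, -2.107, 0.0]
force: [-0.0, 0.3, 0.7]
width: 0.803
gripper_force: 0.0
```

>>> apply_moves(
  motion=[
    {"x":0,"y":0,"z":3,"yaw":0,"hand":0.6},
    {"x":0,"y":0,"z":8,"yaw":0,"hand":0.6},
    {"x":0,"y":0,"z":14,"yaw":0,"hand":0.6},
    {"x":0,"y":-4,"z":17,"yaw":-10,"hand":1},
    {"x":-0.5,"y":-8,"z":17,"yaw":-20,"hand":1},
    {"x":-1,"y":-12,"z":17,"yaw":-30,"hand":1},
    {"x":-1.5,"y":-16.4,"z":17,"yaw":-40,"hand":1},
    {"x":-1.7,"y":-16.4,"z":17,"yaw":-50,"hand":1},
    {"x":-1.7,"y":-16.4,"z":17,"yaw":-60,"hand":1},
    {"x":-1.7,"y":-16.4,"z":17,"yaw":-70,"hand":1},
  ],
)

```text
clock: 11.05
position: [0.4913, -0.1391, 0.1864]
ee_rot: [-3.118, -0.38, 0.0]
force: [-0.3, 0.4, 0.7]
width: 1.002
gripper_force: 0.0
```

>>> apply_moves(
  motion=[
    {"x":0,"y":0,"z":0,"yaw":-10,"hand":1},
    {"x":0,"y":0,"z":0,"yaw":-20,"hand":1},
    {"x":0,"y":0,"z":0,"yaw":-20,"hand":1},
  ],
)

```text
clock: 11.42
position: [0.4914, -0.1388, 0.1865]
ee_rot: [3.138, -0.156, -0.0]
force: [0.6, 0.3, -0.0]
width: 1.002
gripper_force: 0.0
```

Run:
```python
from h import *
a=get_image("scene");cv2.imwrite("pics/placed_raw.png",a)
o=observe();print(o["clock"],o["position"],2*np.degrees(np.arctan2(o["ee_rot"][1],o["ee_rot"][0]))-90)
A=cv2.resize(a[150:270,190:330],(700,600),interpolation=cv2.INTER_CUBIC)
cv2.imwrite("pics/placed.png",np.clip(A*1.2,0,255).astype(np.uint8))
```

```text
11.475 [ 0.49146379 -0.13881773  0.18645546] -95.51780878940117
```

View pics/placed.png

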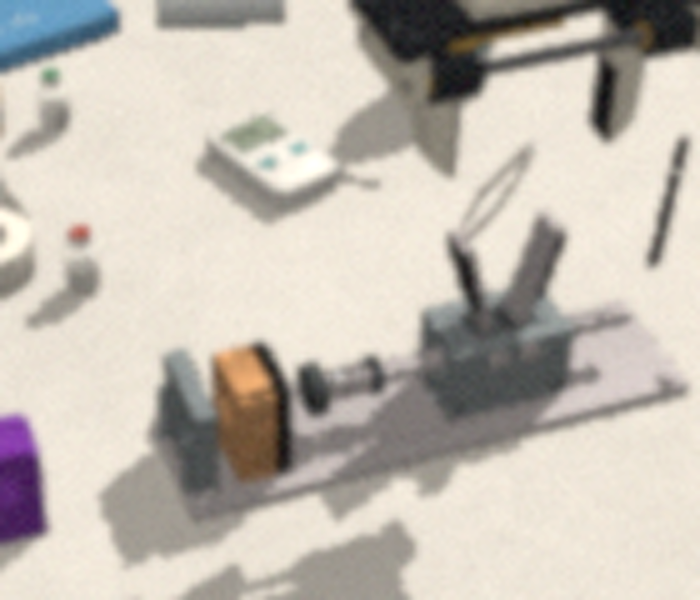

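The block stands upright in the clamp just short of the end plate (crop (250,410)), the pad at (312,388) is clear of it, and the gripper is over the levers. Descending to pinch height.

>>> apply_moves(
  motion=[
    {"x":0,"y":0,"z":-3,"yaw":0,"hand":1},
    {"x":0,"y":0,"z":-6,"yaw":0,"hand":1},
    {"x":0,"y":0,"z":-9,"yaw":0,"hand":1},
    {"x":0,"y":0,"z":-9.9,"yaw":0,"hand":1},
    {"x":0,"y":0,"z":-9.9,"yaw":0,"hand":0.5},
    {"x":0,"y":0,"z":-9.9,"yaw":0,"hand":0.3},
    {"x":0,"y":0,"z":-9.9,"yaw":0,"hand":0.2},
    {"x":0,"y":0,"z":-9.9,"yaw":0,"hand":0.2},
  ],
  newtons=25,
)

```text
clock: 12.48
position: [0.4927, -0.1375, 0.0889]
ee_rot: [-3.136, 0.155, -0.003]
force: [-3.5, 6.0, 13.8]
width: 0.627
gripper_force: 11.2
```

Run:
```python
from h import *
c=np.array([.4965,-.0942,-.1026])
def P(x,y,z):
    k,s=np.cos(c[2]),np.sin(c[2]);return np.array([c[0]+k*x-s*y,c[1]+s*x+k*y,z])
for y in(.05,.06,.065,.07,.075,.08,.103): print(y,(proj("scene",P(0,y,.039))[0]-[190,150]+.5)*5)
o=observe();print(o["position"],o["force"],o["width"],o["gripper_force"])
```

```text
0.05 [351.34383467 387.03242851]
0.06 [335.50916876 391.10962105]
0.065 [327.55912607 393.1566396 ]
0.07 [319.5871566  395.20930397]
0.075 [311.59316951 397.26763755]
0.08 [303.57707346 399.33166386]
0.103 [266.41565264 408.90018074]
[ 0.49265637 -0.13754306  0.0888846 ] [-3.45661018  5.9569352  13.84806284] 0.6272920565565412 11.223522722521011
```

>>> apply_moves(
  motion=[
    {"x":0,"y":0.15,"z":0,"yaw":0,"hand":0.1},
    {"x":0,"y":0.15,"z":0,"yaw":0,"hand":0},
    {"x":0,"y":0.15,"z":0,"yaw":0,"hand":-0.1},
    {"x":0,"y":0.15,"z":0,"yaw":0,"hand":-0.2},
    {"x":0,"y":0.15,"z":0,"yaw":0,"hand":-0.3},
  ],
)

```text
clock: 13.1
position: [0.4931, -0.1375, 0.0895]
ee_rot: [3.137, -0.157, 0.006]
force: [-1.0, 1.6, 14.0]
width: 0.362
gripper_force: 10.7
```

>>> apply_moves(
  motion=[
    {"x":0,"y":0,"z":0,"yaw":0,"hand":-0.4},
    {"x":0,"y":0,"z":0,"yaw":0,"hand":-0.4},
  ],
)

```text
clock: 13.35
position: [0.4931, -0.1375, 0.0896]
ee_rot: [3.137, -0.158, 0.006]
force: [-0.6, 1.7, 14.3]
width: 0.318
gripper_force: 25.0
```

Run:
```python
from h import *
a=get_image("scene");cv2.imwrite("pics/pinch1_raw.png",a)
A=cv2.resize(a[180:270,190:330],(784,504),interpolation=cv2.INTER_CUBIC)
cv2.imwrite("pics/pinch1.png",np.clip(A*1.2,0,255).astype(np.uint8))
```

```text
(no output)
```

View pics/pinch1.png

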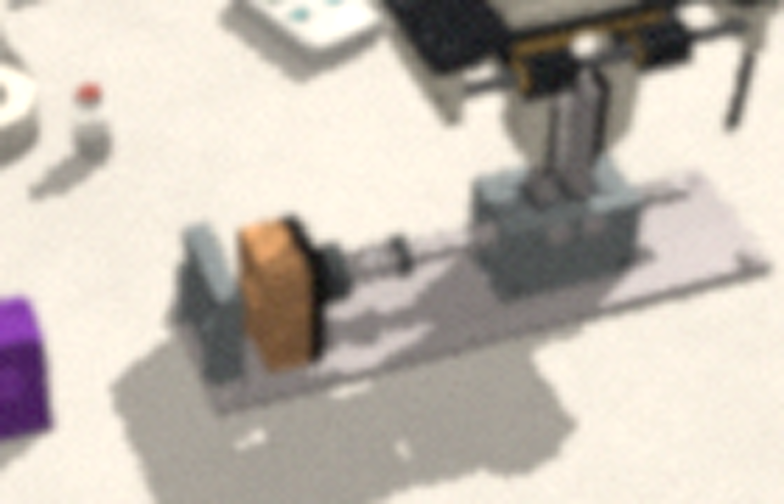

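The levers are pinched upright at (575,130), the pad has advanced to (330,270) near the block, and the block is standing. Reopening for the next stroke.

>>> apply_moves(
  motion=[
    {"x":0,"y":0,"z":0,"yaw":0,"hand":0},
    {"x":0,"y":0,"z":0,"yaw":0,"hand":0.3},
    {"x":0,"y":0,"z":0,"yaw":0,"hand":0.35},
    {"x":0,"y":0,"z":0,"yaw":0,"hand":0.35},
    {"x":0,"y":0,"z":0,"yaw":0,"hand":0.35},
  ],
)

```text
clock: 14.02
position: [0.4912, -0.1374, 0.0872]
ee_rot: [-3.138, 0.158, 0.001]
force: [1.7, 0.4, -1.1]
width: 0.676
gripper_force: 0.8
```

```bash
cat > m.py <<'E'
from h import *
# displacement (mm along clamp +y) of a patch between two raw pictures by phase correlation/template
def shift(f0,f1,box):
    a=cv2.cvtColor(cv2.imread(f0),6).astype(np.float32);b=cv2.cvtColor(cv2.imread(f1),6).astype(np.float32)
    x0,y0,x1,y1=box;S=8
    t=cv2.resize(a[y0:y1,x0:x1],None,fx=S,fy=S,interpolation=cv2.INTER_CUBIC)
    g=cv2.resize(b[y0-6:y1+6,x0-12:x1+4],None,fx=S,fy=S,interpolation=cv2.INTER_CUBIC)
    r=cv2.matchTemplate(g,t,cv2.TM_CCOEFF_NORMED);_,v,_,l=cv2.minMaxLoc(r)
    return v,l[0]/S-12,l[1]/S-6
E
python3 - <<'E'
from m import *
cv2.imwrite("pics/open1_raw.png",get_image("scene"))
print("collar",shift("pics/placed_raw.png","pics/open1_raw.png",(256,219,270,232)))
print("collar p",shift("pics/placed_raw.png","pics/pinch1_raw.png",(256,219,270,232)))
print("block",shift("pics/placed_raw.png","pics/open1_raw.png",(232,216,250,247)))
o=observe();print(o["position"],o["force"],o["width"],o["gripper_force"])
E
```

```text
collar (0.9614606499671936, -3.0, 0.75)
collar p (0.9606522917747498, -3.125, 0.75)
block (0.9162039756774902, 0.0, -0.375)
[ 0.4911967  -0.13737392  0.0872511 ] [ 0.43406571  1.39142983 -2.00769449] 0.679292884493239 0.7938942481996492
```

>>> apply_moves(
  motion=[
    {"x":0,"y":0,"z":0,"yaw":0,"hand":0.2},
    {"x":0,"y":0,"z":0,"yaw":0,"hand":0.05},
    {"x":0,"y":0,"z":0,"yaw":0,"hand":-0.1},
    {"x":0,"y":0,"z":0,"yaw":0,"hand":-0.2},
    {"x":0,"y":0,"z":0,"yaw":0,"hand":-0.2},
  ],
)

```text
clock: 14.7
position: [0.4917, -0.1374, 0.0886]
ee_rot: [3.138, -0.158, 0.001]
force: [-3.6, 2.4, 14.3]
width: 0.401
gripper_force: 10.7
```

>>> apply_moves(
  motion=[
    {"x":0,"y":0,"z":0,"yaw":0,"hand":-0.28},
    {"x":0,"y":0,"z":0,"yaw":0,"hand":-0.34},
    {"x":0,"y":0,"z":0,"yaw":0,"hand":-0.35},
  ],
)

```text
clock: 15.08
position: [0.4918, -0.1374, 0.0887]
ee_rot: [3.138, -0.158, 0.001]
force: [-3.8, 2.3, 16.7]
width: 0.329
gripper_force: 12.7
```

Run:
```python
from m import *
cv2.imwrite("pics/pinch2_raw.png",get_image("scene"))
print("collar",shift("pics/open1_raw.png","pics/pinch2_raw.png",(253,219,267,233)))
print("block",shift("pics/placed_raw.png","pics/pinch2_raw.png",(232,216,250,247)))
o=observe();print(o["position"],o["force"],o["width"],o["gripper_force"])
```

```text
collar (0.978094220161438, -2.625, 0.75)
block (0.9507749080657959, 0.125, -0.125)
[ 0.49183432 -0.13740103  0.08871204] [-3.62199136  2.49054385 15.66086364] 0.326950818498414 13.008816540241241
```

>>> apply_moves(
  motion=[
    {"x":0,"y":0,"z":0,"yaw":0,"hand":-0.4},
    {"x":0,"y":0,"z":0,"yaw":0,"hand":0.1},
    {"x":0,"y":0,"z":0,"yaw":0,"hand":0.36},
    {"x":0,"y":0,"z":0,"yaw":0,"hand":0.36},
    {"x":0,"y":0,"z":0,"yaw":0,"hand":0.36},
    {"x":0,"y":0,"z":0,"yaw":0,"hand":0.36},
  ],
)

```text
clock: 15.88
position: [0.4912, -0.1374, 0.0872]
ee_rot: [-3.138, 0.158, 0.001]
force: [-0.7, 1.1, -2.1]
width: 0.677
gripper_force: 0.8
```

>>> apply_moves(
  motion=[
    {"x":0,"y":0,"z":0,"yaw":0,"hand":0.2},
    {"x":0,"y":0,"z":0,"yaw":0,"hand":0.05},
    {"x":0,"y":0,"z":0,"yaw":0,"hand":-0.1},
    {"x":0,"y":0,"z":0,"yaw":0,"hand":-0.2},
    {"x":0,"y":0,"z":0,"yaw":0,"hand":-0.2},
  ],
)

```text
clock: 16.5
position: [0.4918, -0.1374, 0.0887]
ee_rot: [3.138, -0.158, 0.001]
force: [-4.3, 3.3, 15.7]
width: 0.402
gripper_force: 10.8
```

Run:
```python
from m import *
cv2.imwrite("pics/pinch3_raw.png",get_image("scene"))
print("collar",shift("pics/pinch2_raw.png","pics/pinch3_raw.png",(251,220,265,234)))
print("block",shift("pics/placed_raw.png","pics/pinch3_raw.png",(232,216,250,247)))
o=observe();print(o["position"],o["force"],o["width"],o["gripper_force"])
```

```text
collar (0.9843451976776123, -2.25, 0.5)
block (0.9503275156021118, -1.75, 0.25)
[ 0.49178238 -0.13740563  0.08866595] [-4.16507231  3.40158167 15.94495282] 0.40031818170593697 10.832671523094177
```

>>> apply_moves(
  motion=[
    {"x":0,"y":0,"z":0,"yaw":0,"hand":-0.28},
    {"x":0,"y":0,"z":0,"yaw":0,"hand":-0.32},
    {"x":0,"y":0,"z":0,"yaw":0,"hand":-0.32},
  ],
)

```text
clock: 16.92
position: [0.4919, -0.1374, 0.0887]
ee_rot: [3.138, -0.158, 0.002]
force: [-4.1, 2.8, 15.8]
width: 0.342
gripper_force: 11.1
```

Run:
```python
from m import *
cv2.imwrite("pics/pinch3b_raw.png",get_image("scene"))
for p in("pinch2","pinch3"): print("collar",p,shift(f"pics/{p}_raw.png","pics/pinch3b_raw.png",(251,220,265,234) if p=="pinch2" else (249,221,263,235)))
print("block",shift("pics/placed_raw.png","pics/pinch3b_raw.png",(232,216,250,247)))
o=observe();print(o["position"],o["force"],o["width"],o["gripper_force"])
a=cv2.imread("pics/pinch3b_raw.png")
A=cv2.resize(a[200:265,215:285],(640,594),interpolation=cv2.INTER_CUBIC)
cv2.imwrite("pics/p3b.png",np.clip(A*1.2,0,255).astype(np.uint8))
```

```text
collar pinch2 (0.9854615330696106, -2.75, 0.625)
collar pinch3 (0.9824756979942322, -0.5, 0.125)
block (0.9522709846496582, -2.5, 0.375)
[ 0.49193401 -0.13741137  0.08869987] [-5.30416723  2.88337947 15.08540559] 0.3439831769605313 11.119492202997208
```

View pics/p3b.png

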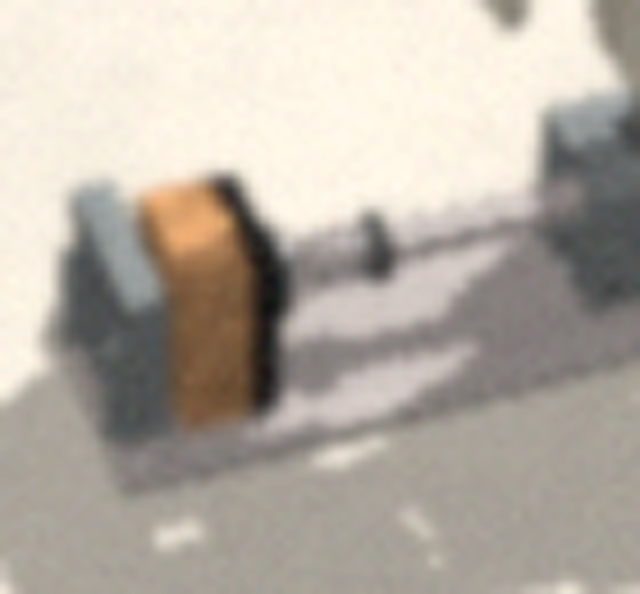

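The block is upright and nearly against the end plate, with the pad on it (270,290). The next stroke should squeeze the spring.

>>> apply_moves(
  motion=[
    {"x":0,"y":0,"z":0,"yaw":0,"hand":0},
    {"x":0,"y":0,"z":0,"yaw":0,"hand":0.36},
    {"x":0,"y":0,"z":0,"yaw":0,"hand":0.36},
    {"x":0,"y":0,"z":0,"yaw":0,"hand":0.36},
    {"x":0,"y":0,"z":0,"yaw":0,"hand":0.36},
  ],
)

```text
clock: 17.6
position: [0.4913, -0.1374, 0.0872]
ee_rot: [-3.138, 0.158, 0.001]
force: [0.9, 1.0, -2.1]
width: 0.677
gripper_force: 1.6
```

>>> apply_moves(
  motion=[
    {"x":0,"y":0,"z":0,"yaw":0,"hand":0.2},
    {"x":0,"y":0,"z":0,"yaw":0,"hand":0.05},
    {"x":0,"y":0,"z":0,"yaw":0,"hand":-0.1},
    {"x":0,"y":0,"z":0,"yaw":0,"hand":-0.1},
  ],
)

```text
clock: 18.1
position: [0.4918, -0.1374, 0.0887]
ee_rot: [3.138, -0.158, 0.001]
force: [-5.5, 2.8, 16.8]
width: 0.452
gripper_force: 11.5
```

Run:
```python
from m import *
cv2.imwrite("pics/pinch4_raw.png",get_image("scene"))
print("collar",shift("pics/pinch3b_raw.png","pics/pinch4_raw.png",(248,221,262,235)))
print("block",shift("pics/pinch3b_raw.png","pics/pinch4_raw.png",(230,217,247,248)))
o=observe();print(o["position"],o["force"],o["width"],o["gripper_force"])
```

```text
collar (0.9804314970970154, -1.75, 0.5)
block (0.9925076961517334, -1.25, 0.375)
[ 0.49176106 -0.13743745  0.08871659] [-5.3644416   2.2988438  15.59298315] 0.45518857412598923 11.469650021754205
```

>>> apply_moves(
  motion=[
    {"x":0,"y":0,"z":0,"yaw":0,"hand":-0.2},
    {"x":0,"y":0,"z":0,"yaw":0,"hand":-0.3},
    {"x":0,"y":0,"z":0,"yaw":0,"hand":-0.3},
  ],
)

```text
clock: 18.52
position: [0.492, -0.1374, 0.0889]
ee_rot: [3.138, -0.158, 0.002]
force: [-4.5, 3.5, 18.0]
width: 0.354
gripper_force: 12.6
```

Run:
```python
from m import *
cv2.imwrite("pics/pinch4b_raw.png",get_image("scene"))
for p in("pinch3b","pinch4"):
  d=0 if p=="pinch3b" else -2
  print("collar",shift(f"pics/{p}_raw.png","pics/pinch4b_raw.png",(248+d,221-d//2,262+d,235-d//2)))
  print("block",shift(f"pics/{p}_raw.png","pics/pinch4b_raw.png",(230+d//2,217,247+d//2,248)))
o=observe();print(o["position"],o["force"],o["width"],o["gripper_force"])
a=cv2.imread("pics/pinch4b_raw.png")
A=cv2.resize(a[200:265,215:285],(640,594),interpolation=cv2.INTER_CUBIC)
cv2.imwrite("pics/p4b.png",np.clip(A*1.2,0,255).astype(np.uint8))
```

```text
collar (0.9715760946273804, -2.5, 0.75)
block (0.992206335067749, -1.25, 0.375)
collar (0.9808018207550049, -0.75, 0.25)
block (0.9988161325454712, 0.0, 0.0)
[ 0.49194572 -0.13741309  0.08889742] [-5.32877186  2.70169359 17.43961929] 0.3525923298458424 12.640036940574646
```

View pics/p4b.png

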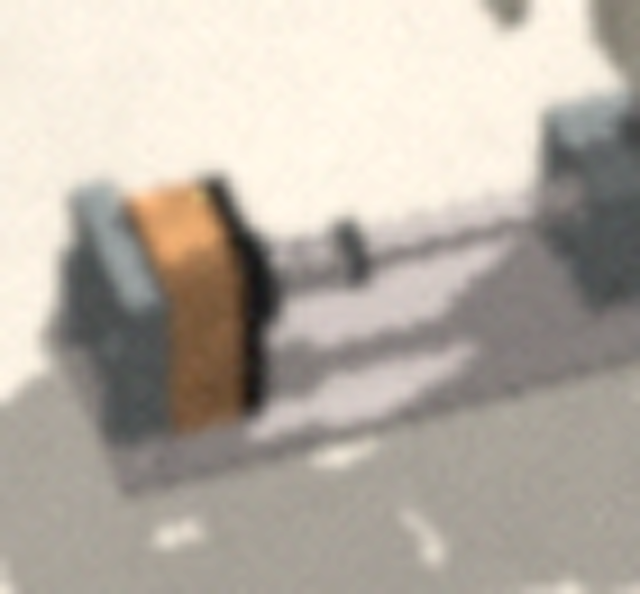

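The block is flat against the end plate and has stopped moving, while the collar has moved on and the grip force has risen from 10.7 to 12.6 N. That puts the spring at roughly 4–5 mm. I'll finish the stroke to the lever stop, adding about 1 mm, and hold.

>>> apply_moves(
  motion=[
    {"x":0,"y":0,"z":0,"yaw":0,"hand":-0.36},
    {"x":0,"y":0,"z":0,"yaw":0,"hand":-0.4},
    {"x":0,"y":0,"z":0,"yaw":0,"hand":-0.4},
    {"x":0,"y":0,"z":0,"yaw":0,"hand":-0.4},
    {"x":0,"y":0,"z":0,"yaw":0,"hand":-0.4},
  ],
  newtons=20,
)

```text
clock: 19.2
position: [0.492, -0.1374, 0.089]
ee_rot: [3.138, -0.158, 0.002]
force: [-5.6, 2.7, 18.8]
width: 0.327
gripper_force: 20.0
```

Run:
```python
from m import *
cv2.imwrite("pics/fin_raw.png",get_image("scene"))
print("collar",shift("pics/pinch3b_raw.png","pics/fin_raw.png",(248,221,262,235)))
print("collar vs 4",shift("pics/pinch4_raw.png","pics/fin_raw.png",(246,222,260,236)))
print("block",shift("pics/pinch4_raw.png","pics/fin_raw.png",(229,217,246,248)))
o=observe();print(o["position"],o["force"],o["width"],o["gripper_force"])
```

```text
collar (0.9632439613342285, -2.75, 0.75)
collar vs 4 (0.9564387202262878, -0.875, 0.25)
block (0.9983618855476379, 0.0, 0.0)
[ 0.4919491  -0.13741881  0.08900019] [-5.3121052   3.44763397 18.59381908] 0.322337172100861 20.009544789791107
```

```bash
python3 -c "
from cell import *
print(sign_off())"
```

```text
the job is handed in; nothing more can be done
None
```

I handed the job in with the cork block standing upright against the end plate, the levers held pinched to their stop at 20 N, and the pad spring squeezed in by an estimated 5 mm (judged from the pictures and grip force, not measured directly); no verdict came back.

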